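# Press a brass bush home with the trigger clamp

## Robot

A 6-joint arm with a two-finger parallel gripper is mounted at the origin on the work surface. World frame = base frame: x ahead of the robot, y to its left, z up, the work surface at z = 0. Lengths are in mm, angles in rad, forces in N, time in s.
With the tool pointing down it reaches from about 300 to 775 mm from the base axis. Payload 14.6 kg.
Tool frame: the origin (TCP) lies on the centre line of the jaws, within the pads' length; the fingertips stand 19 mm ahead of it and the grasp point (between the pads) is the TCP (bot.tip_reach is the distance from the TCP to the fingertips, in mm); y points along the fingers, x is the direction in which the jaws open and shut, and the axes are right-handed (so a half turn about y gives the same grasp; the last joint's range is limited). The gripper opens to 85 mm and grips with 20 to 120 N. Pads are 22 mm wide; open, the fingers measure 114 mm over their backs; the gripper's body (76 mm by 85 mm) begins 54 mm behind the grasp point. The pads swing forward as they close: fully open they stand 13 mm farther back than shut.
Start: joints at [-1.176, 0.3, 1.521, -0, 1.321, -0.067], TCP at [245.05, -492.382, 250.281] pointing down, gripper open.
Joint ranges: [-3.03, 3.03], [-0.79, 2.21], [0.23, 2.52], [-1.04, 4.18], [0, 3.07], [-2.55, 2.55]. Speed limits (rad/s): [2.22, 2.22, 2.57, 3.14, 3.14, 3.14].

## Interface

Orientations are given as a unit quaternion [w, x, y, z].
In Python, from rig import bot gives the robot as it stands. Calls block until the motion is done:
- bot.move_to(position, orientation): joint-space move of the TCP to a pose.
- bot.servo_line(position, attitude=None, speed=150, until_force=None): straight line of the TCP; attitude=None keeps the orientation; speed is the mean speed in mm/s. With until_force (N) it stops when the force on the tool has changed by that much, and returns True; else False.
- bot.move_joints(angles): joint-space move.
- bot.move_gripper(opening, grip_force=None): finger opening in mm; grip_force is the grip in N (None keeps the last); returns when the fingers have stopped.
- bot.dwell(seconds).
- bot.ik(position, orientation): joint angles nearest the present ones, or None.
- bot.read_state(): the state.
- bot.read_camera(name): name is "scene" or "side" or "wrist"; returns a dict with "image" (384x512x3 uint8, blue, green, red), "depth" (384x512 float32, mm along the optical axis (not along the pixel's ray), 0 where there is no reading), "fovy" (degrees; the focal length in pixels is half the picture's height over the tangent of half this angle, whatever the lens; pixels are square), "cx", "cy" (the principal point, pixels), "eye" and "attitude" of the camera in the world; the wrist camera has in their place "mount" (4x4, takes a point from camera to tool coordinates, whose origin is the TCP and whose axes are the tool frame's). Camera axes: x right, y down, z forward; pixel columns grow to the right and rows downward; lengths in mm; the calibration is good to about 2 mm. The wrist camera is an equidistant fisheye: a pixel r from the principal point sees the ray r / f radians off the axis. A picture is of the moment at which its call begins: read the wrist's pose just before it.
A pose or a line that the arm cannot do raises bot.MotionError and nothing moves.
- bot.finish_job(): hands the job in, once; it reports no verdict.
The state is a dict: "clock": time; "joint_positions": joint angles; "qvel": joint speeds; "effort": joint torques, N m; "ee_pos": TCP position; "tool_rot": TCP orientation; "ft_force": force on the tool from outside, world axes, zero at the start; "moment": the same for the moment, N m; "grip_width": finger opening in mm.
Only numpy, scipy, OpenCV 4.12 (cv2) and the standard library are available. Lean on these libraries where they do the work, as an engineer would, in place of code of your own. Each camera call takes 0.05 s, during which the arm holds its last target.

## Task

Pump the clamp's trigger until its plunger has pushed the brass bush fully home, flange flat on the bearing block, and stop squeezing as soon as you feel it seat: the plunger must never bear on the bush with more than 30 N. Then press the release lever and slide the clamp head all the way back to its rear stop, and let go; leave the spare bushes and everything else on the bench where they are.

Things in the scene. Friction and masses are not known exactly. Their poses are not given: they have to be found in the camera images.
- rig: Pressing jig fixed to the bench: plywood board 370 x 170 mm, 18 mm thick, a toothed steel bar (18 mm wide, top 53 mm above the bench) along its middle and a trigger clamp head astride the bar. Origin on the bench under the bar; x runs along the bar from the clamp head towards the bearing block ('forward'), y across, z up. The board reaches from x = -205 to +165 mm
- block: Bearing block, grey aluminium, fixed on the jig's board at the bar's front end: 45 mm along the bar, 64 mm wide (foot 96 mm), 82 mm high. Its origin is at board level, in the middle of the face that looks at the clamp; axes as the jig's. It carries the brass bush, whose axis lies 50 mm above this origin
- bush (a joint): How far the flanged brass bush (flange 28 mm across, 4 mm thick) has been pressed into the block, m: 0 = flange 14 mm off the block's face, 0.014 = home, flange flat against the block. It starts at 0 to 0.006. A tight fit: it moves only when pushed with about 9 N and stays where it is left
- bush_face (a point): Middle of the bush's outer flange face, where the plunger pushes; 68 mm above the bench
- head (a joint): Position of the clamp head along the bar, m: 0 = fully back against its rear stop, grows forward (largest 0.075). Starts at 0 to 0.008. The head slides with about 3 N of friction (about 5 N forward, over the clicking pawl); a pawl on 5 mm teeth stops it from going back unless the release lever is pressed down
- nose: The clamp's jaw: a round spring plunger, 12 mm thick with an 18 mm rubber tip, pointing forward out of the head, 68 mm above the bench. Origin at the middle of its tip; axes as the jig's. Its spring gives 7.5 N per mm: 9 N moves the bush, and more than 30 N would hurt it
- trigger (a joint): Angle of the trigger lever, rad: 0 = at rest (up), 0.47 = pressed down to its stop. It springs back up when let go. It bites the bar's teeth at about 0.2 to 0.35 and from there walks the head forward; one full press and return moves the head 5 or 10 mm. Jaw force is about 1.7 times the press on the roller beyond 4 N (return spring), less 5 N (head friction): 3 to 7 N runs the free head, 10 to 12 N pushes the bush
- trigger_roller (a point): Axis centre of the trigger's press roller: a free-turning black roller, 20 mm across and 36 mm wide (across the bar), at the front end of the trigger lever on top of the clamp head, pressed down from above on its top. At rest the axis is about 121 mm above the bench; fully pressed it is 36 mm lower and 6 mm farther forward, plus the head's advance (up to 10 mm a stroke)
- release (a joint): Angle of the release lever, rad: about 0 to 0.12 at rest (it clicks up and down as the pawl rides over the teeth), 0.28 = fully pressed. The pawl is clear of the teeth from 0.16. It springs back by itself
- release_pad (a point): Middle of the top face of the release lever's thumb pad: a black plate 44 mm long (along the bar), 40 mm wide, at the rear of the clamp head, 85 mm above the bench, with an upright lip across its rear end: the lip's front face is 22 mm behind this point and stands 22 mm above it. Fully pressed it is 14 mm lower (1.5 to 3.5 N). While pressed, pulling back on the lip slides the head
- spare_bush1: Spare loose brass bush, 28 mm across and 28 mm high, standing on the jig's board on its left (+y) side; leave alone. Origin at the centre of its foot
- spare_bush2: A second spare bush of the same kind on the board's right (-y) side; leave alone
- spanner: Loose spanner 165 mm long; leave alone
- chip_brush: Loose brush 200 mm long behind the jig; leave alone
- oil: Loose oil bottle, 44 mm across and 110 mm high; leave alone
- dial_blank: Loose turned brass blank, 48 mm across and 18 mm high; leave alone

How it is judged (in metres and radians):
On the way, in this order (a step that is already met when the one before it is completed fails the run):
1. the plunger, driven by the trigger, holds the bush home in the block (value of joint bush above 0.0128 m and value of joint trigger above 0.1 rad and contact force between nose and block above 3 N), for 0.04 s.
2. the clamp head is slid back to its rear stop, the bush staying home (value of joint head below 0.005 m and value of joint bush above 0.0128 m), for 0.04 s.
At the end, for the whole second after the job is handed in: The bush is home (within 1.2 mm of its full 14 mm), the clamp head is back within 5 mm of its rear stop and at rest, the trigger and the release lever have sprung back (all of step 2 and value of joint trigger below 0.06 rad and value of joint release below 0.14 rad and velocity of joint head between -0.01 and 0.01 m/s); the robot touches nothing.
It fails at once if the plunger presses on the bush with more than 30 N (contact force between nose and block above 30 N).
It fails at once if a loose thing on the bench or board is shifted by more than 30 mm (distance of any of spare_bush1, spare_bush2, spanner, chip_brush, oil, dial_blank from where it was at the start of the episode above 0.03 m).
It also fails if it takes over 58 s, if anything falls off the work surface, if the arm or the gripper's body presses on something with over 40 N, if the wrist force passes 120 N, or if a joint passes its speed limit or range.

## Working session

There is one attempt and no reset: what is moved stays moved. The work goes in short steps, each a Python script; the robot and the scene stay as the last script left them, time stands still between calls to the robot, and variables do not carry over. Pictures are saved under pics/ and viewed, and the job is handed in when it is done.

```bash
ls; mkdir -p pics
python3 - <<'E'
from rig import bot
import cv2,numpy as np,pickle
s=bot.read_state();print(s)
d={}
for n in ["scene","side","wrist"]:
    c=bot.read_camera(n);d[n]=c
    cv2.imwrite(f"pics/{n}0.png",c["image"])
    print(n,{k:v for k,v in c.items() if k not in("image","depth")})
d['state']=s
pickle.dump(d,open("cam0.pkl","wb"))
E
```

```text
pics
{'clock': 0.0, 'joint_positions': array([-1.17560348e+00,  3.00507232e-01,  1.52160795e+00, -2.45989733e-06,
        1.32074137e+00, -6.65778980e-02]), 'qvel': array([-0.00051267,  0.00107834, -0.00058569, -0.00255661,  0.00028424,
        0.00017278]), 'effort': array([ 5.14817802e-04, -5.43507421e+01, -3.61797237e+01, -1.07200060e-04,
        3.97797136e-03, -1.97317021e-06]), 'ee_pos': array([ 244.96288339, -492.17937471,  249.69012516]), 'tool_rot': array([ 0.60141117, -0.60089247,  0.37267597, -0.37194819]), 'ft_force': array([-0.30966645, -0.6118771 , -0.64211053]), 'moment': array([ 0.01190363, -0.05479854, -0.00080444]), 'grip_width': 85.34326137309557}
scene {'fovy': 54.78929435167553, 'cx': 252.99888402690635, 'cy': 185.99530230289025, 'eye': array([ 883.00058614, -534.80596059,  862.28106207]), 'attitude': array([-0.31002578,  0.91065717,  0.25562113, -0.09615287])}
side {'fovy': 43.078608357184805, 'cx': 260.41899895411785, 'cy': 193.67663683040996, 'eye': array([-616.08200446, -256.17442191, 1053.5905493 ]), 'attitude': array([-0.33297897,  0.69844028, -0.56785174,  0.28080345])}
wrist {'fovy': 65.70646984690485, 'cx': 257.5834448537872, 'cy': 187.3556184434423, 'mount': array([[ 9.99999831e-01, -7.65874178e-06, -5.80496181e-04,
         7.12099986e-01],
       [ 5.46756025e-04, -3.23733805e-01,  9.46148046e-01,
        -1.23894710e+02],
       [-1.95172541e-04, -9.46148204e-01, -3.23733747e-01,
         8.45863887e+01],
       [ 0.00000000e+00,  0.00000000e+00,  0.00000000e+00,
         1.00000000e+00]])}
```

View pics/scene0.png

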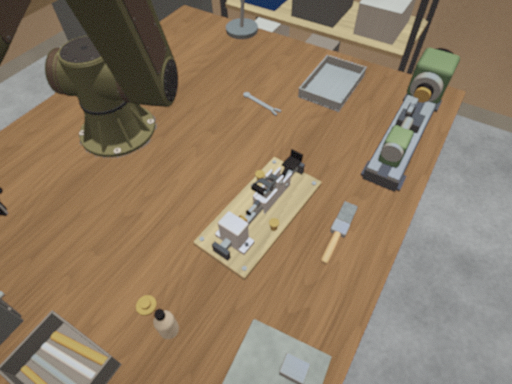

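View pics/side0.png

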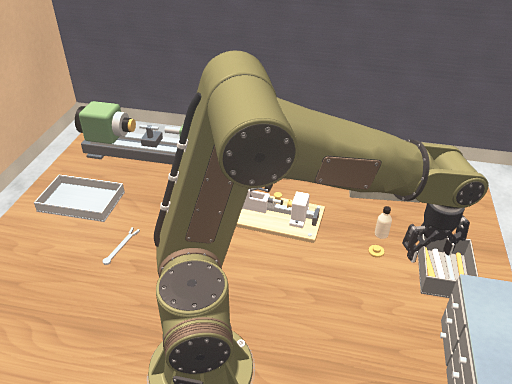

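View pics/wrist0.png

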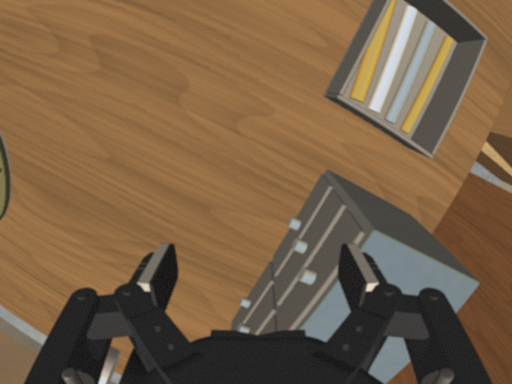

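```bash
cat > h.py <<'E'
import numpy as np,cv2,pickle
from scipy.spatial.transform import Rotation as R
def q2m(q): return R.from_quat([q[1],q[2],q[3],q[0]]).as_matrix()
def cloud(c,eye=None,Rm=None):
    h,w=c["depth"].shape;f=h/2/np.tan(np.radians(c["fovy"])/2)
    v,u=np.mgrid[:h,:w];z=c["depth"].astype(float)
    if eye is None: eye=c["eye"];Rm=q2m(c["attitude"])
    P=np.stack([(u-c["cx"])/f*z,(v-c["cy"])/f*z,z],-1)
    return P@Rm.T+eye
def cloud_wrist(c,s):
    h,w=c["depth"].shape;f=h/2/np.tan(np.radians(c["fovy"])/2)
    v,u=np.mgrid[:h,:w];z=c["depth"].astype(float)
    dx=u-c["cx"];dy=v-c["cy"];r=np.hypot(dx,dy)+1e-9;t=np.tan(r/f)
    P=np.stack([dx/r*t*z,dy/r*t*z,z],-1)
    M=c["mount"];P=P@M[:3,:3].T+M[:3,3]
    return P@q2m(s["tool_rot"]).T+s["ee_pos"]
E
python3 - <<'E'
from h import *
d=pickle.load(open("cam0.pkl","rb"));c=d["scene"];P=cloud(c)
for (u,v) in [(278,162),(316,184),(243,266),(201,238),(160,180),(233,225),(295,158),(270,183)]:
    print(u,v,P[v,u].round(1))
sub=(P[150:275,190:325]);im=c["image"][150:275,190:325]
m=(abs(sub[...,2]-18)<5)&(im[...,2]>im[...,0].astype(int)+20)
m=cv2.morphologyEx(m.astype(np.uint8),cv2.MORPH_OPEN,np.ones((3,3)))
n,l,st,_=cv2.connectedComponentsWithStats(m);print(st)
pts=sub[m>0][:,:2].astype(np.float32)
print(cv2.minAreaRect(pts), np.median(sub[m>0][:,2]))
cv2.imwrite("pics/z0.png",cv2.resize(im,None,fx=5,fy=5,interpolation=cv2.INTER_CUBIC))
E
```

```text
278 162 [543.1 133.6  18.8]
316 184 [678.5 116.1  18.4]
243 266 [ 637.7 -210.9   21.9]
201 238 [ 501.3 -200.6   20.8]
160 180 [267.5 -96.2   0.7]
233 225 [ 582.  -163.2  100.1]
295 158 [600.9 124.7  77.9]
270 183 [601.3 -19.3 119.8]
[[    0     0   135   125 12788]
 [   73     7    18    16   157]
 [    4    23   126   102  3877]
 [   60    27     6     6    25]
 [  131   103     4     9    28]]
((652.058837890625, -48.22804260253906), (372.07550048828125, 305.5100402832031), 85.1449966430664) 18.3969966586734
```

View pics/z0.png

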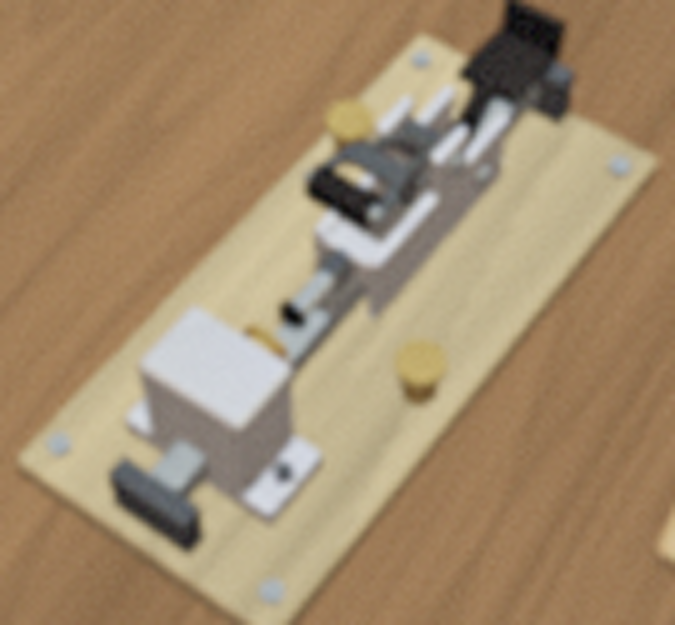

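```bash
cat >> h.py <<'E'
def quat(zdir):  # tool y down, tool z along zdir (horizontal)
    z=np.array([zdir[0],zdir[1],0.]);z/=np.linalg.norm(z);y=np.array([0,0,-1.]);x=np.cross(y,z)
    q=R.from_matrix(np.stack([x,y,z],1)).as_quat();return np.array([q[3],q[0],q[1],q[2]])
def quatyaw(a): return quat([np.cos(a),np.sin(a)])
E
python3 - <<'E'
from h import *
from rig import bot
f=np.array([-.1225,-.9925])
for sg in (1,-1):
  q=quat(sg*f)
  for p in [(590,-60,330),(600,-20,200),(600,-20,110),(615,100,110)]:
    j=bot.ik(p,q);print(sg,p,None if j is None else np.round(j,2))
E
```

```text
1 (590, -60, 330) None
1 (600, -20, 200) None
1 (600, -20, 110) None
1 (615, 100, 110) None
-1 (590, -60, 330) [-0.16  0.35  1.27 -0.    1.52 -0.04]
-1 (600, -20, 200) [-0.09  0.45  1.43 -0.    1.26  0.03]
-1 (600, -20, 110) [-0.09  0.55  1.51 -0.    1.08  0.03]
-1 (615, 100, 110) [ 0.1   0.6   1.43 -0.    1.11  0.23]
```

Run:
```python
from h import *
from rig import bot
f=np.array([-.1225,-.9925])
bot.move_gripper(0,40)
bot.move_to([580,-125,270],quat(-f))
s=bot.read_state();c=bot.read_camera("wrist")
pickle.dump((c,s),open("w1.pkl","wb"));print(s["clock"],s["ee_pos"],s["ft_force"],s["grip_width"])
cv2.imwrite("pics/w1.png",cv2.resize(c["image"],None,fx=1.5,fy=1.5,interpolation=cv2.INTER_CUBIC))
P=cloud_wrist(c,s);np.save("P1.npy",P)
```

```text
2.725 [ 579.7554865  -125.91664894  269.98178647] [-0.42618977 -0.83036205 -0.5078497 ] 0.16170710912051958
```

View pics/w1.png

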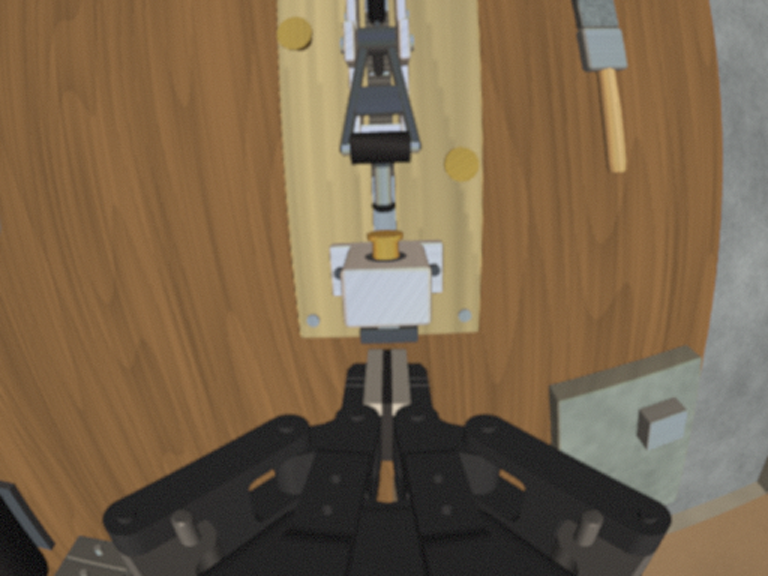

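Run:
```python
from h import *
c,s=pickle.load(open("w1.pkl","rb"));P=np.load("P1.npy")
def at(u,v):
    u,v=round(u/1.5),round(v/1.5);return np.round(np.median(P[v-1:v+2,u-1:u+2].reshape(-1,3),0),1)
for n,u,v in [("roller",381,148),("rollerL",358,148),("rollerR",404,148),("blocktop",387,295),("btL",350,290),("btR",425,290),("flange",385,235),("tip",383,208),("plunger",383,185),("spareR?",461,164),("spareL",294,34),("table",200,200),("boardR",470,250),("leverplate",379,100)]:
    print(n,at(u,v))
z=P[...,2]
# block top points
m=(abs(z-100)<5);v,u=np.where(m);mm=(v*1.5>255)&(v*1.5<335)&(u*1.5>335)&(u*1.5<440)
p=P[v[mm],u[mm]];print("block",cv2.minAreaRect(p[:,:2].astype(np.float32)),p[:,2].mean(),p[:,:2].mean(0))
# board edges
m=(abs(z-18)<4);m[230:]=False
m=cv2.morphologyEx(m.astype(np.uint8),cv2.MORPH_OPEN,np.ones((3,3)))
n,l,st,_=cv2.connectedComponentsWithStats(m);i=1+np.argmax(st[1:,4]);print(st[i])
p=P[l==i];print(cv2.minAreaRect(p[:,:2].astype(np.float32)),p[:,2].mean())
# roller points
m=(z>118)&(z<145);v,u=np.where(m);mm=(v*1.5<200);p=P[v[mm],u[mm]];print("roller pts",len(p),p.mean(0),p.min(0),p.max(0))
```

```text
roller [587.2 -51.2 130.8]
rollerL [574.3 -49.5 131.5]
rollerR [600.2 -52.8 131.5]
blocktop [ 577.9 -153.6  100.1]
btL [ 552.6 -145.7  100.5]
btR [ 604.6 -152.1  100.5]
flange [ 581.6 -115.7   77.7]
tip [581.9 -95.9  76. ]
plunger [584.1 -78.7  74.5]
spareR? [645.9 -72.3  46.4]
spareL [530.8  46.9  45.8]
table [409.8 -74.5  -0.7]
boardR [ 651.6 -151.5   17.9]
leverplate [589.8 -22.3 121.4]
block ((576.9545288085938, -155.2396240234375), (44.88786315917969, 63.88850402832031), 84.44454956054688) 99.95573815268608 [ 577.44804835 -153.8379144 ]
[ 263    0   59  224 9243]
((631.195556640625, -79.60784912109375), (300.04010009765625, 75.65750122070312), 85.04985046386719) 18.23592211897463
roller pts 1944 [587.48241369 -38.81492943 125.29463907] [561.74194552 -61.77596251 118.01058182] [610.81502197 -10.86704412 133.2157628 ]
```

```bash
cat >> h.py <<'E'
B=np.array([.0924,.9957,0]);F=-B;Z=np.array([0,0,1.]);Q=quat(B)
ORG=np.array([577-.0,-155.24,0.])  # block centre
def pt(s,z): # s = distance behind block centre along bar
    return ORG+B*s+Z*z
def prog(p): return float((np.asarray(p)-ORG)@B)
E
python3 - <<'E'
from h import *
from rig import bot
r=np.array([587.2,-51.2,0]);print(prog(r))
s0=prog(r)-2
bot.move_to(pt(s0,172),Q)
s=bot.read_state();c=bot.read_camera("wrist");print(s["clock"],s["ee_pos"],s["ft_force"])
pickle.dump((c,s),open("w2.pkl","wb"))
cv2.imwrite("pics/w2.png",cv2.resize(c["image"],None,fx=1.5,fy=1.5,interpolation=cv2.INTER_CUBIC))
print(bot.servo_line(pt(s0,138),speed=20,until_force=2.5))
s=bot.read_state();print(s["clock"],s["ee_pos"],s["ft_force"])
E
```

```text
104.53510800000001
3.3333 [586.98561264 -53.9916036  173.28705963] [-0.57495826  0.13178     1.05686075]
True
4.8917 [586.4244407  -53.16160552 138.94835188] [-0.5360294  -0.49196671  3.44239269]
```

View pics/w2.png

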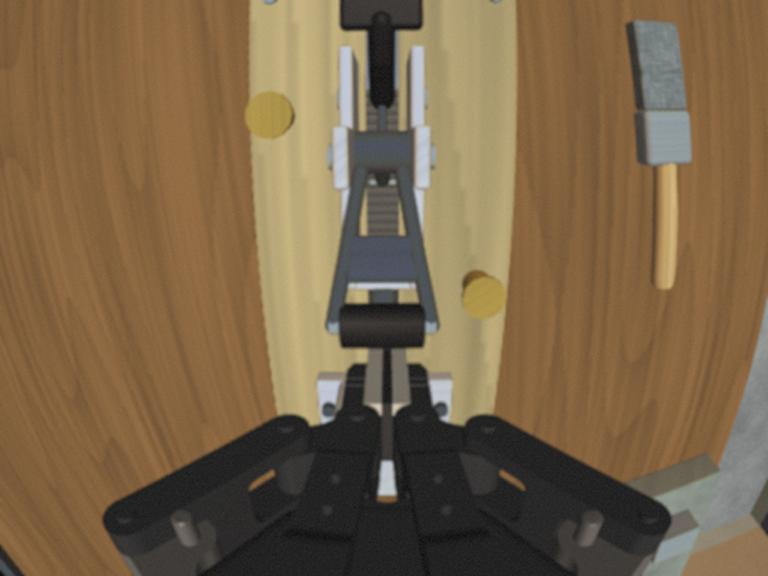

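Run:
```python
from h import *
from rig import bot
print(bot.tip_reach)
s=bot.read_state();c=bot.read_camera("wrist");print(s["clock"],s["ee_pos"],s["ft_force"])
cv2.imwrite("pics/w3.png",cv2.resize(c["image"][100:384],None,fx=1.5,fy=1.5,interpolation=cv2.INTER_CUBIC))
P=cloud_wrist(c,s)
for v in range(195,240,3): print(v,P[v,254].round(1))
c,s=pickle.load(open("w2.pkl","rb"));P=cloud_wrist(c,s)
print()
for v in range(195,240,3): print(v,P[v,254].round(1))
```

```text
19.0
4.8917 [586.4244407  -53.16160552 138.94835188] [-0.5360294  -0.49196671  3.44239269]
195 [588.4 -24.8 114.5]
198 [588.3 -26.6 114.2]
201 [588.1 -28.2 114.5]
204 [588.  -29.4 115.9]
207 [587.8 -31.2 115.6]
210 [587.7 -32.6 116.4]
213 [585.4 -51.6  77. ]
216 [585.1 -54.2  76.2]
219 [584.9 -56.4  76.3]
222 [584.7 -58.9  75.9]
225 [586.5 -44.3 110.7]
228 [586.5 -44.7 113.7]
231 [586.4 -46.3 114.3]
234 [586.9 -41.9 126.2]
237 [587.  -41.7 129.9]

195 [585.7 -52.   77. ]
198 [585.4 -55.1  75.5]
201 [585.2 -57.2  76.7]
204 [587.3 -41.1 123. ]
207 [587.2 -42.2 125.4]
210 [587.1 -43.3 127.5]
213 [587.  -44.7 129.1]
216 [586.8 -46.6 129.3]
219 [586.7 -48.3 130.1]
222 [586.5 -50.3 130.1]
225 [586.3 -52.1 130.7]
228 [586.  -54.5 130.2]
231 [585.7 -57.5 128.3]
234 [587.5 -43.  160.1]
237 [587.5 -42.8 163.7]
```

View pics/w3.png

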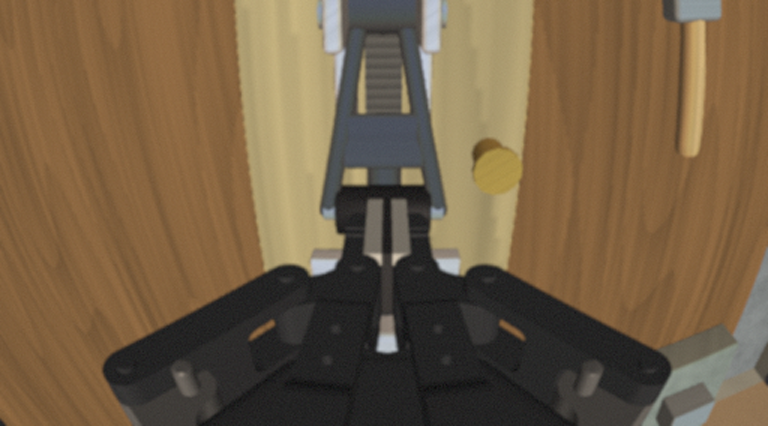

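```bash
cat >> h.py <<'E'
LIM=15.5
def stroke(bot,s_roller,zbot=115.,ztop=152.,fwd=9.,speed=25,base=-0.5,step=4.,start=None):
    """press from ztop to zbot; s_roller: position of roller at rest"""
    sa=s_roller-2
    zs=start if start else ztop
    n=int(np.ceil((zs-zbot)/step));hit=False
    for z in np.linspace(zs,zbot,n+1)[1:]:
        a=(ztop-z)/(ztop-zbot)
        f0=bot.read_state()["ft_force"][2]-base
        if f0>LIM-1: hit=True;break
        hit=bot.servo_line(pt(sa-fwd*a,z),speed=speed,until_force=max(1.5,LIM-f0))
        s=bot.read_state();print("z%.1f s%.1f f"%(s["ee_pos"][2],prog(s["ee_pos"])),(s["ft_force"]-[0,0,base]).round(1),hit)
        if hit:break
    return hit
def roller(bot,name):
    s=bot.read_state();c=bot.read_camera("wrist");P=cloud_wrist(c,s)
    cv2.imwrite(f"pics/{name}.png",c["image"]);pickle.dump((c,s),open(name+".pkl","wb"))
    rel=P-ORG;S=rel@B;L=rel@np.array([B[1],-B[0],0])
    m=(abs(L)<14)&(P[...,2]>126)&(P[...,2]<134)
    n=m.sum();print("t%.2f"%s["clock"],"roller s",np.median(S[m]).round(1) if n else None,(S[m].min().round(1),S[m].max().round(1)) if n else 0,n,"TCP s",round(prog(s["ee_pos"]),1))
    return S[m]
E
python3 - <<'E'
from h import *
from rig import bot
stroke(bot,104.5,start=138.9)
E
```

```text
z134.7 s98.2 f [0.6 0.2 2.9] False
z130.8 s97.4 f [ 1.2 -0.   3.7] False
z127.0 s96.3 f [-0.5 -0.4  5.6] False
z123.1 s95.3 f [-0.7 -0.6  6.8] False
z118.9 s94.4 f [0.5 0.3 4.5] False
z115.2 s93.5 f [-1.1 -0.3  6.4] False
```

Stroke runs at 5–7 N as expected. Raise and find the roller.

Run:
```python
from h import *
from rig import bot
c,s=pickle.load(open("w2.pkl","rb"))
class b2:
    read_state=staticmethod(lambda:s); read_camera=staticmethod(lambda n:c)
roller(b2,"w2")
s_=prog(bot.read_state()["ee_pos"])
bot.servo_line(pt(s_-2,172),speed=120)
roller(bot,"w4")
```

```text
t3.33 roller s 107.5 (np.float64(96.2), np.float64(114.6)) 1133 TCP s 101.7
t7.53 roller s 100.2 (np.float64(89.4), np.float64(107.9)) 1164 TCP s 91.5
```

View pics/w4.png

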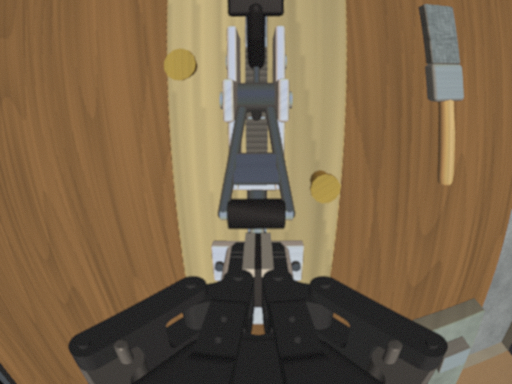

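```bash
cat > st.py <<'E'
from h import *
from rig import bot
import sys
sr=float(sys.argv[1]);n=sys.argv[2];zb=float(sys.argv[3]) if len(sys.argv)>3 else 115.
bot.servo_line(pt(sr-2,152),speed=150)
hit=stroke(bot,sr,zbot=zb,step=5)
if not hit:
    s_=prog(bot.read_state()["ee_pos"])
    bot.servo_line(pt(s_,172),speed=150)
    S=roller(bot,n);print("est",S.max()-10.1)
else:
    s=bot.read_state();print("HIT",s["clock"],s["ee_pos"],s["ft_force"])
E
python3 st.py 97.7 w5
```

```text
z147.7 s94.4 f [0.1 0.1 2.3] False
z142.7 s93.4 f [0.2 0.4 4. ] False
z137.9 s92.3 f [-0.2 -0.5  3.2] False
z133.5 s91.1 f [-0.4  0.3  6.2] False
z128.8 s90.0 f [ 0.9 -0.2  3.5] False
z124.4 s88.9 f [0.6 0.4 5.6] False
z119.5 s87.8 f [-0.2 -0.3  3.4] False
z115.4 s86.6 f [-0.9  1.3  8.2] False
t11.12 roller s 92.1 (np.float64(82.4), np.float64(98.5)) 1036 TCP s 86.6
est 88.35180358843667
```

```bash
python3 st.py 88.5 w6
```

```text
z147.7 s85.3 f [ 0.8 -0.1  2.5] False
z142.7 s84.2 f [ 0.6 -0.8  2.8] False
z138.0 s83.1 f [ 1.2 -0.6  3.8] False
z133.4 s82.0 f [ 2.  -0.   3.4] False
z128.6 s80.9 f [1.8 0.7 4. ] False
z124.7 s79.6 f [-1.  -0.6  8.5] False
z120.3 s78.4 f [-2.3 -0.  10.8] False
z115.6 s77.4 f [-1.4 -0.6 11.4] False
t14.72 roller s 87.0 (np.float64(76.0), np.float64(94.0)) 1167 TCP s 77.4
est 83.94811685087892
```

```bash
python3 st.py 83.9 w7
```

```text
z147.7 s80.6 f [0.4 0.3 3.6] False
z142.7 s79.6 f [0.2 0.8 2.8] False
z138.1 s78.5 f [ 1.  -1.1  3.9] False
z133.4 s77.4 f [0.2 0.  3. ] False
z128.8 s76.2 f [ 0.3 -0.2  4.7] False
z124.9 s75.0 f [-1.4 -0.7  8.9] False
z120.4 s73.9 f [-2.4  0.6 12. ] False
z115.7 s72.8 f [-2.1 -0.4 10.4] False
t18.32 roller s 81.7 (np.float64(70.7), np.float64(88.8)) 1176 TCP s 72.8
est 78.72945960822199
```

```bash
python3 st.py 78.8 w8
```

```text
z147.7 s75.5 f [-0.1 -0.2  3.7] False
z142.7 s74.5 f [1.4 0.8 3.7] False
z138.1 s73.4 f [0.6 0.3 4. ] False
z133.4 s72.3 f [1.  0.1 2.7] False
z128.9 s71.1 f [0.2 0.2 4.6] False
z124.9 s69.9 f [-1.  -0.2 10.1] False
z120.4 s68.8 f [-1.2 -0.4 10.6] False
z115.7 s67.7 f [-1.5 -0.9 10.6] False
t21.93 roller s 77.1 (np.float64(66.8), np.float64(84.4)) 1168 TCP s 67.7
est 74.27160871483824
```

```bash
python3 st.py 74.0 w9
```

```text
z147.7 s70.7 f [0.2 0.4 2.9] False
z142.7 s69.7 f [ 1.1 -0.   3.6] False
z138.1 s68.6 f [1.  0.3 3.5] False
z133.4 s67.5 f [0.9 0.2 3.1] False
z128.9 s66.4 f [ 0.3 -0.3  4.7] False
z125.0 s65.1 f [-1.4 -0.8 10.6] False
z122.0 s64.1 f [-5.2  0.6 13.4] True
HIT 24.5417 [583.41217974 -91.43207585 121.99936711] [-5.2264432   0.56218187 12.90898245]
```

Run:
```python
from h import *
from rig import bot
bot.dwell(0.1)
s=bot.read_state();print(s["ee_pos"],s["ft_force"].round(1))
for i in range(5):
    z=122-.8*(i+1)
    bot.servo_line(pt(64.1-.15*(i+1),z),speed=15,until_force=6)
    s=bot.read_state();print(s["clock"],"%.1f"%s["ee_pos"][2],s["ft_force"].round(1))
    if s["ft_force"][2]>17:break
```

```text
[583.41898149 -91.38608886 122.41355507] [-4.8  0.9 11.5]
24.8917 122.2 [-2.6  0.6 11.7]
25.1417 121.6 [-3.5  1.4 13.9]
25.3917 121.0 [-3.6 -0.3 16.2]
25.6417 120.3 [-3.8 -0.2 16.3]
25.8917 119.5 [-4.5 -0.8 17. ]
```

Run:
```python
from h import *
from rig import bot
s_=prog(bot.read_state()["ee_pos"])
bot.servo_line(pt(s_,160),speed=120)
bot.move_to(pt(45,230),Q)
roller(bot,"w10")
c,s=pickle.load(open("w10.pkl","rb"));P=cloud_wrist(c,s);rel=P-ORG;S=rel@B
for v in range(150,230,2): print(v,[(round(S[v,u],1),round(P[v,u,2],1)) for u in (252,256)],c["image"][v,254])
cv2.imwrite("pics/w10.png",cv2.resize(c["image"][0:250,130:390],None,fx=2.4,fy=2.4,interpolation=cv2.INTER_CUBIC))
```

```text
t26.78 roller s 75.9 (np.float64(65.8), np.float64(84.6)) 770 TCP s 44.7
150 [(np.float64(81.5), np.float64(127.7)), (np.float64(81.7), np.float64(128.3))] [40 40 42]
152 [(np.float64(80.4), np.float64(129.6)), (np.float64(80.3), np.float64(129.3))] [44 47 52]
154 [(np.float64(78.8), np.float64(129.8)), (np.float64(79.0), np.float64(130.8))] [53 56 61]
156 [(np.float64(77.1), np.float64(129.1)), (np.float64(77.5), np.float64(130.8))] [56 58 64]
158 [(np.float64(75.9), np.float64(130.9)), (np.float64(76.1), np.float64(131.8))] [50 53 58]
160 [(np.float64(74.3), np.float64(130.7)), (np.float64(74.8), np.float64(132.8))] [37 38 42]
162 [(np.float64(73.0), np.float64(131.9)), (np.float64(72.9), np.float64(131.5))] [35 38 38]
164 [(np.float64(71.1), np.float64(130.5)), (np.float64(71.5), np.float64(132.1))] [31 32 34]
166 [(np.float64(69.4), np.float64(130.3)), (np.float64(69.1), np.float64(129.1))] [30 30 30]
168 [(np.float64(67.2), np.float64(128.2)), (np.float64(66.7), np.float64(126.4))] [43 45 45]
170 [(np.float64(50.0), np.float64(72.0)), (np.float64(50.5), np.float64(73.8))] [136 1
[... 2060 characters left out ...]
p.float64(101.3))] [211 197 190]
216 [(np.float64(13.7), np.float64(101.1)), (np.float64(13.2), np.float64(100.1))] [208 196 189]
218 [(np.float64(11.3), np.float64(100.4)), (np.float64(11.6), np.float64(101.0))] [210 199 193]
220 [(np.float64(9.1), np.float64(100.0)), (np.float64(9.5), np.float64(100.8))] [207 196 188]
222 [(np.float64(7.5), np.float64(101.1)), (np.float64(6.9), np.float64(99.8))] [206 195 188]
224 [(np.float64(5.7), np.float64(101.7)), (np.float64(5.2), np.float64(100.7))] [207 196 188]
226 [(np.float64(3.6), np.float64(101.6)), (np.float64(2.8), np.float64(100.0))] [209 196 189]
228 [(np.float64(1.2), np.float64(101.0)), (np.float64(1.0), np.float64(100.7))] [209 199 191]
```

View pics/w10.png

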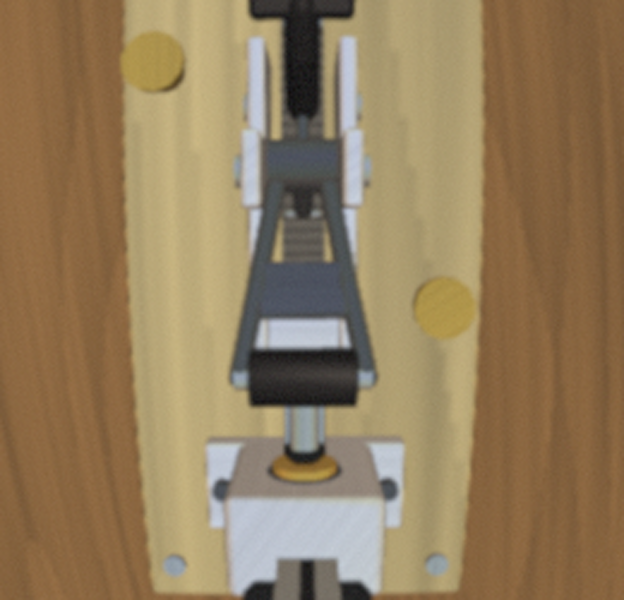

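Run:
```python
from h import *
from rig import bot
bot.move_to(pt(165,190),Q)
s=bot.read_state();c=bot.read_camera("wrist");print(s["clock"],prog(s["ee_pos"]),s["ee_pos"])
pickle.dump((c,s),open("w11.pkl","wb"));P=cloud_wrist(c,s);rel=P-ORG;S=rel@B;L=rel@np.array([B[1],-B[0],0])
for v in range(70,235,4): print(v,[(round(float(S[v,u]),1),round(float(L[v,u]),1),round(float(P[v,u,2]),1)) for u in (248,256,264)])
cv2.imwrite("pics/w11.png",cv2.resize(c["image"],None,fx=1.5,fy=1.5,interpolation=cv2.INTER_CUBIC))
```

```text
27.4083 165.7197415817415 [591.81859303   9.82026272 188.60634452]
70 [(266.3, -7.9, 50.6), (266.3, -1.1, 50.1), (266.4, 5.8, 48.9)]
74 [(262.8, -8.0, 50.3), (262.7, -1.1, 51.5), (262.8, 5.8, 50.0)]
78 [(257.2, -6.1, 104.4), (257.2, -0.6, 103.2), (257.2, 4.9, 104.1)]
82 [(254.3, -6.0, 107.1), (254.3, -0.6, 106.8), (254.3, 4.8, 106.7)]
86 [(251.6, -6.1, 105.7), (251.6, -0.6, 105.7), (251.6, 4.8, 106.6)]
90 [(248.7, -6.9, 82.4), (248.7, -0.8, 81.6), (248.7, 5.3, 82.9)]
94 [(245.7, -6.8, 84.3), (245.7, -0.8, 85.1), (245.7, 5.3, 84.2)]
98 [(242.6, -6.8, 84.3), (242.6, -0.8, 84.5), (242.7, 5.2, 86.0)]
102 [(239.5, -6.8, 84.7), (239.5, -0.8, 84.2), (239.6, 5.3, 84.9)]
106 [(236.4, -6.8, 84.2), (236.5, -0.8, 85.0), (236.5, 5.3, 84.5)]
110 [(233.4, -6.8, 85.3), (233.4, -0.8, 85.1), (233.5, 5.3, 85.9)]
114 [(230.3, -6.9, 84.8), (230.2, -0.8, 84.0), (230.3, 5.3, 85.0)]
118 [(227.4, -6.8, 86.1), (227.2, -0.8, 84.6), (227.3, 5.3, 85.5)]
122 [(224.2, -6.8, 85.9), (224.1, -0.8, 84.8), (224.3, 5.3, 86.1)]
126 [(221.0, -6.9, 84.9), (221.2, -0.8, 85.9), (221.0, 5.4, 84.7)]
130 [(217.9, -6.9, 84.7), (
[... 1096 characters left out ...]
.7, 6.4, 52.2)]
198 [(149.2, -8.6, 51.1), (151.5, -1.0, 57.0), (149.6, 6.5, 52.1)]
202 [(146.1, -8.5, 53.5), (146.4, -1.0, 54.2), (146.2, 6.5, 53.5)]
206 [(141.3, -8.6, 51.7), (141.9, -1.0, 53.0), (141.9, 6.5, 52.9)]
210 [(156.1, -7.0, 95.6), (155.5, -0.7, 94.4), (156.3, 5.6, 96.1)]
214 [(154.1, -6.9, 99.1), (153.9, -0.7, 98.5), (154.0, 5.6, 98.8)]
218 [(151.7, -6.9, 101.3), (151.3, -0.7, 100.4), (151.7, 5.6, 101.4)]
222 [(148.0, -7.0, 100.9), (148.4, -0.6, 101.6), (148.8, 5.6, 102.5)]
226 [(144.9, -7.0, 101.8), (144.9, -0.7, 101.6), (145.6, 5.6, 103.0)]
230 [(140.9, -7.0, 100.8), (141.1, -0.7, 101.2), (141.2, 5.7, 101.4)]
234 [(177.1, -4.2, 176.2), (177.5, -0.0, 176.8), (177.1, 4.1, 176.1)]
```

View pics/w11.png

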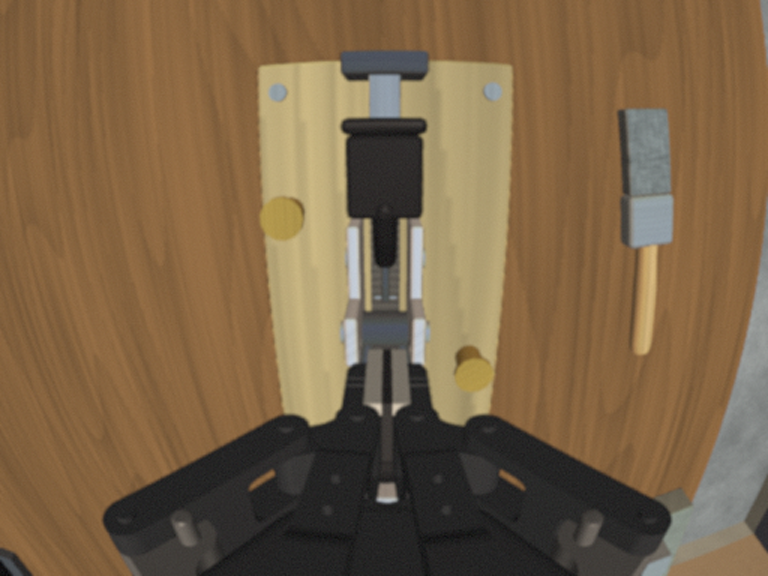

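Run:
```python
from h import *
from rig import bot
def p(t):
    s=bot.read_state();print(t,"%.2f"%s["clock"],"s%.1f z%.1f"%(prog(s["ee_pos"]),s["ee_pos"][2]),s["ft_force"].round(1))
bot.move_to(pt(234.5,125),Q);p("above")
print(bot.servo_line(pt(234.5,108),speed=60,until_force=8));p("near")
print(bot.servo_line(pt(234.5,92),speed=25,until_force=9));p("pressed")
s=bot.read_state()
if s["ee_pos"][2]<96:
    for t in (242,250,258,266,274,282,290):
        h=bot.servo_line(pt(t,92),speed=35,until_force=11);p(h)
        if h: break
```

```text
above 27.93 s234.2 z124.6 [ 1.7 -1.  -0.2]
False
near 28.36 s234.1 z107.9 [-0.  -0.2  0.1]
True
pressed 29.03 s235.4 z91.9 [0.1 2.5 3.7]
False 29.38 s242.4 z91.9 [-0.9  2.8  3.1]
False 29.75 s250.3 z92.0 [-0.4  2.2  2.2]
False 30.12 s258.4 z92.1 [-0.9  1.3  2.8]
False 30.50 s266.5 z92.1 [-0.2  2.3  3.3]
False 30.88 s274.5 z92.1 [-1.1  2.   2.6]
True 31.14 s280.1 z91.2 [ 1.  -4.   1.1]
```

Run:
```python
from h import *
from rig import bot
s=bot.read_state();c=bot.read_camera("wrist");print(s["clock"],prog(s["ee_pos"]),s["ee_pos"],s["ft_force"])
P=cloud_wrist(c,s);rel=P-ORG;S=rel@B
for v in range(120,240,4): print(v,[(round(float(S[v,u]),1),round(float(P[v,u,2]),1)) for u in (245,256)])
cv2.imwrite("pics/w12.png",cv2.resize(c["image"],None,fx=1.5,fy=1.5,interpolation=cv2.INTER_CUBIC))
```

```text
31.1417 280.10962342409914 [602.64766789 123.69921755  91.21926817] [ 0.97460353 -4.00837253  1.10971967]
120 [(341.3, -0.3), (341.3, 0.8)]
124 [(338.4, 0.7), (338.3, -0.0)]
128 [(335.3, -0.7), (335.4, -0.0)]
132 [(332.4, -0.4), (332.6, 0.8)]
136 [(329.6, 0.8), (329.5, -0.0)]
140 [(326.8, 1.8), (326.7, 1.0)]
144 [(323.6, 0.5), (323.6, 0.2)]
148 [(320.7, 0.8), (320.4, -0.5)]
152 [(317.7, 0.7), (317.3, -0.8)]
156 [(314.5, 0.3), (314.1, -1.7)]
160 [(311.7, 0.9), (311.6, 0.7)]
164 [(308.2, -0.4), (308.4, 0.1)]
168 [(305.2, -0.2), (305.2, -0.0)]
172 [(302.2, 0.3), (302.4, 1.1)]
176 [(299.0, -0.0), (299.0, -0.1)]
180 [(299.7, 12.2), (299.5, 11.5)]
184 [(298.5, 17.7), (298.4, 17.3)]
188 [(298.7, 26.9), (299.1, 28.1)]
192 [(298.8, 34.9), (298.8, 35.0)]
196 [(298.2, 40.7), (298.7, 42.0)]
200 [(298.6, 48.7), (298.6, 48.8)]
204 [(298.0, 53.7), (298.0, 53.5)]
208 [(295.6, 54.0), (296.2, 55.3)]
212 [(294.0, 56.3), (294.4, 57.0)]
216 [(297.4, 69.3), (297.4, 69.3)]
220 [(299.3, 78.2), (299.4, 78.5)]
224 [(301.1, 86.7), (300.5, 85.4)]
228 [(299.8, 88.3), (300.1, 89.0)]
232 [(297.9, 88.9), (298.4, 89.7)]
236 [(296.0, 89.4), (296.2, 89.8)]
```

View pics/w12.png

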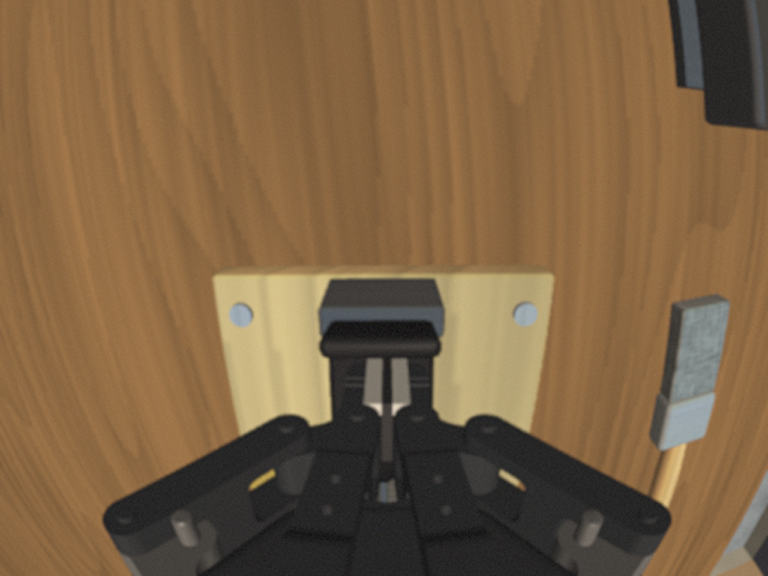

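Run:
```python
from h import *
from rig import bot
bot.servo_line(pt(279.5,91.5),speed=20)
bot.servo_line(pt(279,150),speed=60)
bot.move_to(pt(190,215),Q)
s=bot.read_state();c=bot.read_camera("wrist");print(s["clock"],prog(s["ee_pos"]),s["ft_force"])
P=cloud_wrist(c,s);rel=P-ORG;S=rel@B
for v in range(70,140,3): print(v,[(round(float(S[v,u]),1),round(float(P[v,u,2]),1)) for u in (245,256)])
cv2.imwrite("pics/w13.png",cv2.resize(c["image"],None,fx=1.5,fy=1.5,interpolation=cv2.INTER_CUBIC))
bot.move_to(pt(30,270),Q)
roller(bot,"w14")
c,s=pickle.load(open("w14.pkl","rb"))
cv2.imwrite("pics/w14.png",cv2.resize(c["image"],None,fx=1.5,fy=1.5,interpolation=cv2.INTER_CUBIC))
P=cloud_wrist(c,s);rel=P-ORG;S=rel@B
for v in range(150,215,3): print(v,[(round(float(S[v,u]),1),round(float(P[v,u,2]),1)) for u in (252,256)])
```

```text
33.0833 189.49188324749522 [-0.52041024  0.02745881 -0.59746239]
70 [(288.3, 106.6), (288.2, 106.1)]
73 [(285.9, 106.9), (285.8, 106.7)]
76 [(284.5, 85.9), (284.4, 86.4)]
79 [(282.1, 82.8), (281.9, 84.0)]
82 [(279.4, 83.6), (279.3, 84.7)]
85 [(276.9, 84.2), (276.8, 84.7)]
88 [(274.3, 86.0), (274.2, 84.6)]
91 [(271.7, 84.1), (271.7, 85.3)]
94 [(269.1, 84.3), (269.1, 83.7)]
97 [(266.6, 84.4), (266.5, 84.0)]
100 [(264.0, 85.2), (263.9, 84.2)]
103 [(261.4, 85.0), (261.4, 84.7)]
106 [(258.8, 83.6), (258.8, 84.4)]
109 [(256.2, 83.3), (256.3, 86.5)]
112 [(253.7, 85.0), (253.7, 85.3)]
115 [(251.1, 84.0), (251.0, 83.5)]
118 [(248.5, 84.8), (248.6, 86.0)]
121 [(245.9, 84.5), (246.1, 87.1)]
124 [(243.2, 83.3), (243.6, 87.0)]
127 [(240.7, 84.3), (240.8, 85.3)]
130 [(229.0, 18.0), (238.2, 85.4)]
133 [(225.8, 19.0), (235.0, 81.6)]
136 [(222.4, 18.3), (232.0, 79.2)]
139 [(218.9, 17.4), (229.3, 79.5)]
t33.85 roller s 109.5 (np.float64(100.5), np.float64(118.4)) 595 TCP s 30.9
150 [(43.8, 50.7), (43.7, 50.2)]
153 [(40.0, 50.2), (40.0, 50.2)]
156 [(36.4, 50.3), (36.4, 50.1)]
159 [(33.0, 51.3), (32.8, 50.4)]
162 [(29.2, 50.7), (29.1, 50.1)]
165 [(25.8, 51.6), (25.5, 50.6)]
168 [(26.0, 65.9), (25.9, 65.9)]
171 [(25.8, 78.0), (25.6, 77.3)]
174 [(23.4, 81.7), (23.4, 81.6)]
177 [(22.0, 88.4), (21.9, 88.0)]
180 [(21.1, 96.2), (21.4, 97.0)]
183 [(19.2, 100.3), (19.0, 99.8)]
186 [(16.3, 101.4), (15.6, 99.5)]
189 [(12.6, 100.3), (12.2, 99.2)]
192 [(9.3, 100.3), (9.5, 101.1)]
195 [(6.3, 101.3), (5.8, 99.9)]
198 [(2.5, 100.2), (2.7, 100.6)]
201 [(-0.7, 100.8), (-0.9, 100.1)]
204 [(-4.6, 99.5), (-4.4, 100.0)]
207 [(-8.0, 99.6), (-7.8, 100.2)]
210 [(-10.8, 101.2), (-11.2, 100.4)]
213 [(-14.9, 100.0), (-14.4, 100.9)]
```

View pics/w13.png

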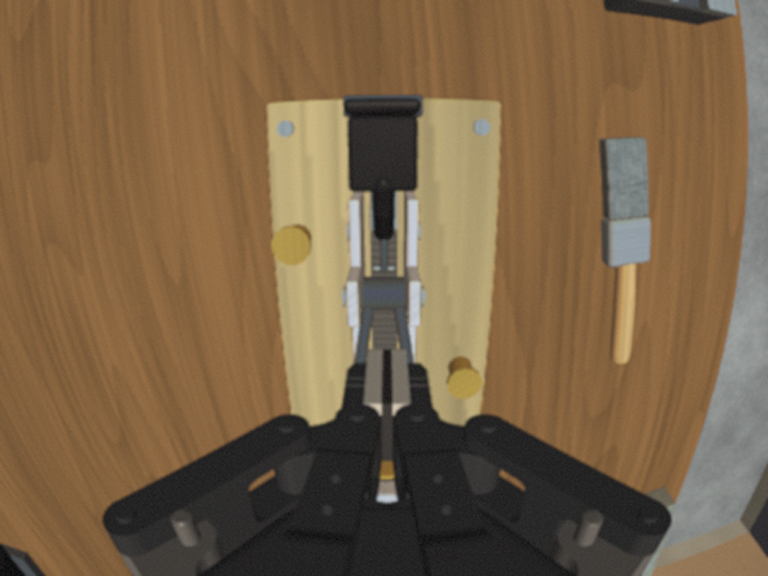

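View pics/w14.png

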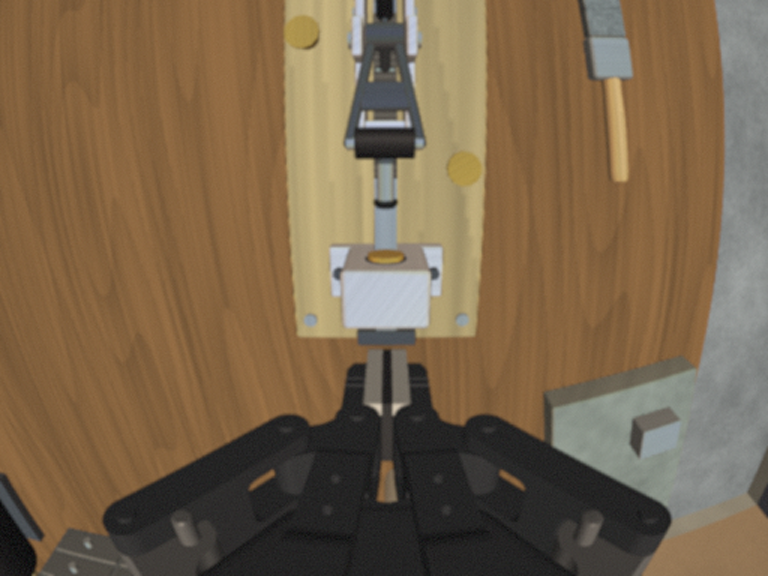

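Run:
```python
from h import *
from rig import bot
def p(t):
    s=bot.read_state();print(t,"%.2f"%s["clock"],"s%.1f z%.1f"%(prog(s["ee_pos"]),s["ee_pos"][2]),s["ft_force"].round(1))
bot.move_to(pt(190,200),Q)
bot.move_to(pt(269.5,125),Q)
bot.servo_line(pt(269.5,108),speed=80,until_force=8)
bot.servo_line(pt(270,91.5),speed=30,until_force=9);p("pressed")
for t in (274,277,279,281,283,285,287,289):
    h=bot.servo_line(pt(t,91.5),speed=20,until_force=14);p(h)
    s=bot.read_state()
    if h or s["ft_force"][1]<-14: break
t=prog(bot.read_state()["ee_pos"])
bot.servo_line(pt(t-1,92),speed=20)
bot.servo_line(pt(t-2,150),speed=60)
bot.move_to(pt(190,215),Q)
s=bot.read_state();c=bot.read_camera("wrist");p("view")
P=cloud_wrist(c,s);rel=P-ORG;S=rel@B
for v in range(67,84,2): print(v,[(round(float(S[v,u]),1),round(float(P[v,u,2]),1)) for u in (245,256)])
bot.move_to(pt(30,270),Q)
roller(bot,"w15")
```

```text
pressed 36.21 s270.0 z91.7 [1.7 1.6 2.7]
False 36.56 s274.1 z91.4 [0.1 2.2 2.6]
False 36.86 s277.0 z91.4 [-1.  -1.1  2. ]
False 37.11 s279.0 z91.4 [-1.4 -1.3  2. ]
False 37.36 s280.3 z91.1 [-0.7 -7.3 -0.6]
False 37.61 s280.8 z90.5 [ -1.  -17.3  -3.6]
view 39.60 s190.2 z214.4 [ 0.4 -0.8 -0.2]
67 [(290.6, 106.1), (290.5, 106.5)]
69 [(289.0, 106.8), (289.0, 105.6)]
71 [(287.5, 105.5), (287.5, 105.5)]
73 [(286.0, 104.3), (285.9, 104.7)]
75 [(284.4, 104.0), (284.4, 103.7)]
77 [(283.8, 81.3), (283.7, 82.9)]
79 [(282.0, 83.4), (281.9, 84.4)]
81 [(280.2, 84.8), (280.2, 84.0)]
83 [(278.6, 83.4), (278.5, 83.5)]
t40.32 roller s 109.5 (np.float64(100.4), np.float64(118.4)) 594 TCP s 30.8
```

Pulling at 17 N did not move the head, so it is on its hard stop. The roller sits where it did before that pull, and the arm is clear.

Run:
```python
from rig import bot
s=bot.read_state();print(s["clock"],s["ft_force"])
bot.finish_job()
```

```text
40.3667 [-0.54105688 -0.3830152   0.36001846]
the job is handed in; nothing more can be done
```

The bush is pressed home, the clamp head is back on its rear stop, and I handed the job in at 40.4 s of the 58 s allowed. No verdict was reported.

- **Pressing:** I pumped the trigger six times, five full strokes and one partial. On the last one the press force climbed past the 10–12 N that moves the bush, and I stopped at about 17.5 N on the roller. From the trigger figures you gave, that is about 18 N at the plunger. The plunger force itself cannot be measured, so staying under 30 N is inferred.
- **Bush:** The depth picture puts the flange's outer face about 4 mm off the block face, which is the flange's own thickness. It read the same after the head was slid back.
- **Head:** I pressed the release pad and pulled back on the lip until it hit something solid. I then pressed and pulled again, up to about 17 N, and the head did not move.
- **Levers:** The trigger roller is back at its rest height of about 131 mm and the release pad at about 85 mm.
- **Everything else:** The arm ended well clear with almost no force on the tool. The spare bushes and the brush look unmoved in the last picture I viewed. I did not re-check the spanner, oil bottle or dial blank, but the arm worked only over the jig.

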